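# Nest the domed dish covers in the display board

## Robot

A 7-joint arm with a two-finger parallel gripper is mounted at the origin on the work surface. World frame = base frame: x ahead of the robot, y to its left, z up, the work surface at z = 0. Lengths are in mm, angles in rad, forces in N, time in s.
With the tool pointing down it reaches from about 400 to 875 mm from the base axis. Payload 4.4 kg.
Tool frame: the origin (TCP) lies on the centre line of the jaws, within the pads' length; the fingertips stand ctrl.nose_length ahead of it and the grasp point (between the pads) lies 6 mm ahead of it (ctrl.nose_length is the distance from the TCP to the fingertips, in mm); z points along the fingers, y is the direction in which the jaws open and shut (so a half turn about z gives the same grasp; the last joint's range is limited). The gripper opens to 85 mm and grips with 20 to 120 N. Pads are 22 mm wide; open, the fingers measure 114 mm over their backs; the gripper's body (76 mm by 85 mm) begins 54 mm behind the grasp point. The pads swing forward as they close: fully open they stand 13 mm farther back than shut.
Start: joints at [-1.168, 0.628, 0.038, 1.517, -0.027, 0.996, -0.02], TCP at [293.661, 579.897, 256.313] pointing down, gripper open.
Joint ranges: [-3.06, 3.06], [-0.37, 2.12], [-1.25, 1.32], [0.18, 2.47], [-1.1, 4.24], [0.23, 1.98], [-2.94, 2.94]. Speed limits (rad/s): [2.57, 2.57, 3.14, 3.14, 3.14, 3.14, 3.14].

## Interface

Orientations are given as [roll, pitch, yaw] about the fixed x, y, z axes, in that order (R = Rz(yaw) Ry(pitch) Rx(roll)).
In Python, from cell import ctrl, vision gives the robot as it stands. The module is installed in compiled form; this text tells all that it offers.
- The arm moves only by the shell command python3 -m inch 'ROWS'. ROWS is a JSON object of lists of equal length, an entry for each row: "travel": the shift along the tool's x, y, z in cm, a list of three; "twist": the turn about the tool's z in degrees; "fingers": the finger opening in cm, from 0 to 8.54. A call has exactly 10 rows; each row is the pose to reach, as a shift and turn from the pose commanded when the call began, along the tool's axes at that moment; what a row does not reach only later rows make up. A row lasts 1/12 s, in which the tool goes at most 41.7 mm and 7.16 degrees, less where a joint would pass 70% of its speed; a pose out of reach is approached as far as the arm can. A call with a gripper value outside its range is refused whole. The fingers move at their own pace and stop on an object; the grip force is fixed at half the most. Time passes only in rows, so rows that repeat a pose let the fingers close, or fill a call up. It gives the time, the measured TCP pose, the force and the opening at its end, in the units of the state.
- ctrl.read_state(): the state, without advancing time (a new reading comes with each control period).
- vision.get_image(name): name is "scene" or "side" or "wrist"; returns a dict with "frame" (420x560x3 uint8, red, green, blue), "fx", "fy", "cx", "cy" (pixels), "position" and "orientation" of the camera in the world. Camera axes: x right, y down, z forward; pixel columns grow to the right and rows downward; lengths in mm; the calibration is good to about 2 mm. A picture is of the moment at which its call begins. There is no depth.
- ctrl.finish_job(): hands the job in, once; it reports no verdict.
The state is a dict: "clock": time; "qpos": joint angles; "qd": joint speeds; "tau": joint torques, N m; "eef_pos": TCP position; "tool_rot": TCP orientation; "force": force on the tool from outside, world axes, zero at the start; "torque": the same for the moment, N m; "width": finger opening in mm.
Only numpy, scipy, OpenCV 4.12 (cv2) and the standard library are available. Lean on these libraries where they do the work, as an engineer would, in place of code of your own. Each camera call takes 0.05 s, during which the arm holds its last target.

## Task

Nest the three domed covers, all lying hollow side up: slide the blue one across the board until it drops into the white one in the well, then slide the yellow one into the blue one. Keep the blue and yellow covers on the board rather than picking them up, let each one settle level and centred right down on the floor of the cover below, leave the white one in its well, and do not disturb anything else on the counter.

Things in the scene. Friction and masses are not known exactly. Their poses are not given: they have to be found in the camera images.
- board: Fixed pale wooden board, 280 mm (its x) by 600 mm (its y) by 55 mm high, lying on the counter; its top is flat and level. Origin: centre of its underside, at counter height; x across its short side, y along its long side, z up. A round well is sunk in the middle of its top.
- well (a point): Centre of the well's mouth, level with the board's top. The well is 173 mm in diameter and 46 mm deep; it holds the white cover with about 4 mm of play all round.
- cover_large: White domed dish cover, loose, crown down like a bowl. Rim 164 mm across, 45 high, wall 4, floor 5 thick, flat underside 74 across, 110 wide inside 10 mm above the inner floor, sides steeper towards the rim; smooth, slippery glaze. About 400 g. Origin: centre of underside; z up out of the mouth. It stands in the well, its rim 1 mm below the board's top.
- cover_medium: Blue domed dish cover, loose, crown down like a bowl. Rim 144 mm across, 39 high, wall 4, floor 5 thick, flat underside 65 across, 94 wide inside 10 mm above the inner floor, sides steeper towards the rim; smooth, slippery glaze. About 220 g. Origin: centre of underside; z up out of the mouth. Starts on the board, left or right of the well. Seated: origin 5 mm above the white one's, play about 5 mm all round.
- cover_small: Yellow domed dish cover, loose, crown down like a bowl. Rim 124 mm across, 34 high, wall 4, floor 5 thick, flat underside 56 across, 78 wide inside 10 mm above the inner floor, sides steeper towards the rim; smooth, slippery glaze. About 150 g. Origin: centre of underside; z up out of the mouth. Starts on the other side. Seated: origin 5 mm above the blue one's, play about 5 mm. A cover hung up tilted seats with a light push.
- jar_red: Small closed paint jar with a red band, 44 mm wide, 60 mm high, standing on the board near a far corner (left). Origin: centre of its base. A bystander.
- jar_green: Small closed paint jar with a green band, 44 mm wide, 60 mm high, standing on the board near a near corner (right). Origin: centre of its base. A bystander.
- ink_bottle: Ink bottle 56 mm wide, 110 mm high, on the counter right of the board. Origin: centre of its base. A bystander.
- brush_pot: Glass of brushes, 80 mm wide, about 215 mm high with the brushes, on the counter left of the board. Origin: centre of its base. A bystander.
- covered_dish: White paint dish 150 mm wide under a green domed cover, 64 mm high in all, on the counter right of the board. Origin: centre of its base. A bystander.
- flat_brush: Flat brush 190 mm long lying on the counter right of the board. Origin: under its middle. A bystander.
- tube_box: Open carton of paint tubes, 100 by 140 by 40 mm, on the counter left of the board. Origin: centre of its base. A bystander.
Not all that is in view belongs to the job. Of the things that look like the cover_small, the larger one is meant. There is more than one size of the cover_medium; the one meant has the size given above.

How it is judged:
By the outcome, as a careful person would: the job done as asked, in the order asked, and still so for the second after the job is handed in, with the robot touching nothing.
It also fails if it takes over 64 s, if anything falls off the work surface, if the arm or the gripper's body presses on something with over 40 N, if the wrist force passes 120 N, or if a joint passes its speed limit or range.

## Working session

There is one attempt and no reset: what is moved stays moved. The work goes in short steps, Python scripts to look and compute and a shell command to move; the robot and the scene stay as the last step left them, time stands still between calls to the robot, and variables do not carry over. Pictures are saved under pics/ and viewed, and the job is handed in when it is done.

```bash
mkdir -p pics; cat > h.py <<'E'
import numpy as np, cv2
from cell import ctrl, vision
from scipy.spatial.transform import Rotation as R
def Rm(o):
    o=np.array(o,float)
    return o if o.shape==(3,3) else R.from_euler('xyz',o).as_matrix()
def snap(name,fn):
    d=vision.get_image(name); cv2.imwrite('pics/'+fn+'.png',d['frame'][:,:,::-1])
    import pickle; pickle.dump(d,open('pics/'+fn+'.pkl','wb')); return d
def load(fn):
    import pickle; return pickle.load(open('pics/'+fn+'.pkl','rb'))
def pix2z(d,u,v,z):
    r=Rm(d['orientation'])@np.array([(u-d['cx'])/d['fx'],(v-d['cy'])/d['fy'],1])
    p=np.array(d['position'],float); return p+r*(z-p[2])/r[2]
def proj(d,P):
    c=Rm(d['orientation']).T@(np.array(P,float)-np.array(d['position'],float))
    return d['fx']*c[0]/c[2]+d['cx'], d['fy']*c[1]/c[2]+d['cy']
E
python3 - <<'E'
from h import *
for n in ['scene','side','wrist']:
    d=snap(n,n+'0'); print(n,[d[k] for k in ('fx','fy','cx','cy','position','orientation')])
print(ctrl.read_state(), ctrl.nose_length)
E
```

```text
scene [416.37754727906434, 416.37754727906434, 277.18641107958445, 206.53215502379183, array([1228.45083947, -624.52478227,  671.69179388]), array([-2.13456578e+00, -5.38522796e-04,  8.59230192e-01])]
side [511.0159001519253, 511.0159001519253, 271.83035245587405, 207.01251271106685, array([-438.94852002, -951.7783558 ,  864.08440837]), array([-2.10066517,  0.02207241, -0.79876307])]
wrist [318.0832559659523, 318.0832559659523, 276.88499842610446, 209.98300042812093, array([218.70688972, 618.04711252, 372.73070979]), array([2.81184160e+00, 1.78410203e-03, 1.10282437e+00])]
{'clock': 0.15, 'qpos': array([-1.16777614,  0.62914134,  0.03844892,  1.51812679, -0.02700779,
        0.99631176, -0.02003461]), 'qd': array([-0.00094757, -0.00352142, -0.00026681, -0.00238108,  0.00010365,
        0.0002339 , -0.00066371]), 'tau': array([ 1.60067109e-03, -5.63796365e+01,  1.22778453e+00, -1.93648499e+01,
        1.11518332e-02,  7.40465184e-03, -7.59531787e-06]), 'eef_pos': array([293.46347895, 579.49200905, 255.5990346 ]), 'tool_rot': array([-3.14012308e+00,  1.19073084e-06,  2.67273345e+00]), 'force': array([-0.57150675,  0.40986064,  0.60820706]), 'torque': array([-0.04940042, -0.01819043,  0.01561489]), 'width': 85.58716078275033} 25.0
```

View pics/scene0.png

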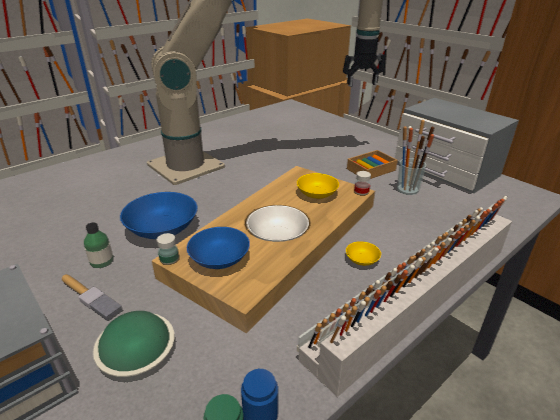

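View pics/side0.png

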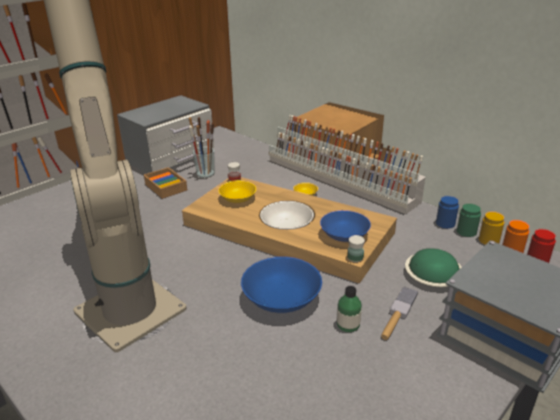

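View pics/wrist0.png

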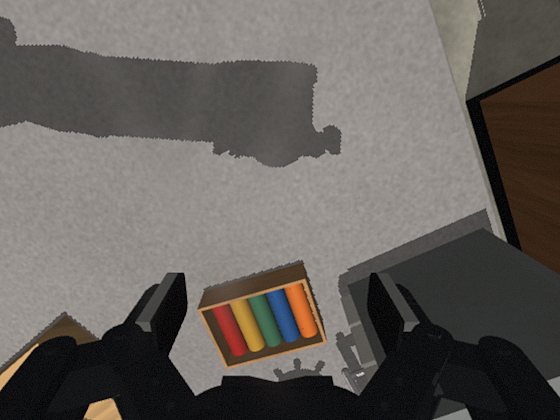

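The scene view shows these candidates. Blue: bowl on the board at (218,249) and a larger one on the counter at (160,217). Yellow: on the board at (318,187) and a smaller one on the counter at (363,255). White is in the well at (277,223). I choose the two on the board, and will check that by size in a crop.

```bash
python3 - <<'E'
from h import *
d=load('scene0'); f=d['frame'][:,:,::-1]
cv2.imwrite('pics/sc_crop.png',cv2.resize(f[150:310,150:390],None,fx=3.3,fy=3.3,interpolation=cv2.INTER_CUBIC))
d=load('side0'); f=d['frame'][:,:,::-1]
cv2.imwrite('pics/si_crop.png',cv2.resize(f[150:300,170:410],None,fx=3.3,fy=3.3,interpolation=cv2.INTER_CUBIC))
E
```

```text
(no output)
```

View pics/sc_crop.png

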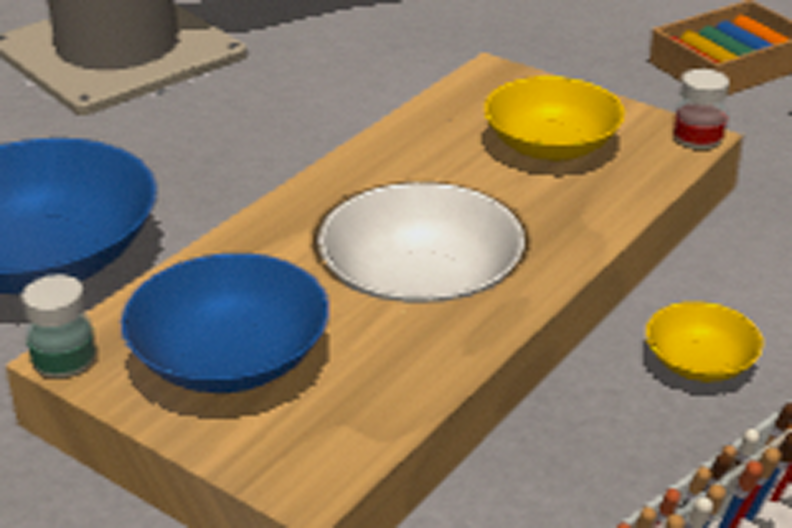

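View pics/si_crop.png

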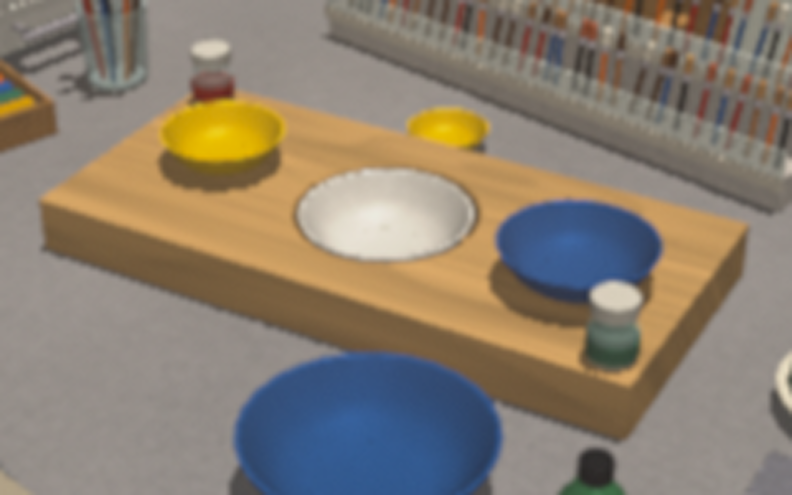

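```bash
cat >> h.py <<'E'
from scipy.optimize import least_squares
def ext(d,x,y,r,z,n=180):
    a=np.linspace(0,2*np.pi,n,endpoint=False)
    p=np.array([proj(d,(x+r*np.cos(t),y+r*np.sin(t),z)) for t in a])
    return np.array([p[:,0].min(),p[:,0].max(),p[:,1].min(),p[:,1].max()])
def fitc(obs,z,g,fixr=None):
    # obs: list of (d,[l,r,top,bot or nan])
    def f(q):
        r=fixr if fixr else q[2]; o=[]
        for d,e in obs:
            k=ext(d,q[0],q[1],r,z)-np.array(e,float); o+=list(k[~np.isnan(k)])
        return np.array(o)
    s=least_squares(f,g); return s.x,s.fun
E
python3 - <<'E'
from h import *
a=load('scene0');b=load('side0'); n=np.nan
def cs(l,r,t,bo): return [150+l/3.3-.35,150+r/3.3-.35,150+t/3.3-.35,150+bo/3.3-.35]
def cd(l,r,t,bo): return [170+l/3.3-.35,170+r/3.3-.35,150+t/3.3-.35,150+bo/3.3-.35]
np.set_printoptions(precision=2,suppress=True)
for nm,z,A,B in [('blue',94,(122,329,252,n),(496,661,204,n)),('yel',89,(484,624,75,n),(161,285,100,n)),('white',54,(318,526,181,299),(296,478,167,261)),
  ('bigblue',None,None,None)]:
    if z is None: continue
    x,f=fitc([(a,cs(*A)),(b,cd(*B))],z,[600,0,70]); print(nm,x,f)
    for d,e in ((a,cs(*A)),(b,cd(*B))): print('  single',fitc([(d,e)],z,[600,0,70])[0])
# board corners scene: full image
for nm,d,c,o in [('near',a,(8,368),(150,150)),('sc far-left',a,(482,52),(150,150)),('right far',a,(741,137),(150,150)),
  ('si tr',b,(748,230),(170,150)),('si left',b,(40,203),(170,150)),('si near',b,(628,383),(170,150))]:
    print(nm,pix2z(d,o[0]+c[0]/3.3-.35,o[1]+c[1]/3.3-.35,55))
# jars
print('green base sc',pix2z(a,150+62/3.3,150+370/3.3,55),'red base',pix2z(a,150+699/3.3,150+145/3.3,55))
print('green top',pix2z(a,150+53/3.3,150+285/3.3,115),'red top',pix2z(a,150+706/3.3,150+78/3.3,115))
print('green top',pix2z(b,170+616/3.3,150+292/3.3,115),'red top',pix2z(b,170+211/3.3,150+47/3.3,115))
E
```

```text
blue [ 568.9  -233.69   69.89] [-0.08 -0.76  0.22 -0.17 -0.17 -2.  ]
  single [ 569.41 -232.88   70.66]
  single [ 560.45 -240.71   69.43]
yel [508.25 149.81  60.62] [ 0.01 -0.16  0.37 -0.2   0.01 -0.39]
  single [506.93 151.46  60.96]
  single [506.84 147.83  60.21]
white [543.81 -33.8   83.51] [-0.68 -0.04 -0.02  0.24  0.18 -0.5  -0.55 -0.91]
  single [544.11 -32.83  82.76]
  single [541.02 -37.04  84.31]
near [ 480.3  -358.07   55.  ]
sc far-left [338.16 223.92  55.  ]
right far [612.13 284.47  55.  ]
si tr [ 735.18 -301.39   55.  ]
si left [332.07 215.36  55.  ]
si near [ 475.78 -356.51   55.  ]
green base sc [ 508.38 -330.66   55.  ] red base [598.71 244.27  55.  ]
green top [ 493.88 -320.41  115.  ] red top [590.3  253.73 115.  ]
green top [ 498.09 -325.24  115.  ] red top [585.68 248.62 115.  ]
```

```bash
python3 -m inch '{"travel":[[0,0,-4],[-4,-4,-6],[-61.3,-60.2,-6],[-61.3,-60.2,-6],[-61.3,-60.2,-6],[-61.3,-60.2,-6],[-61.3,-60.2,-6],[-61.3,-60.2,-6],[-61.3,-60.2,-6],[-61.3,-60.2,-6]],"twist":[7,14,21,28,35,42,49,56,63.1,63.1],"fingers":[0,0,0,0,0,0,0,0,0,0]}'
```

```text
clock: 0.98
eef_pos: [412.7, 224.9, 312.7]
tool_rot: [-3.142, -0.0, 1.567]
force: [0.8, -0.2, 0.4]
width: 0.2
```

```bash
python3 -m inch '{"travel":[[-4,1.5,0],[-46,15.6,0],[-46,15.6,0],[-46,15.6,0],[-46,15.6,0],[-46,15.6,0],[-46,15.6,0],[-46,15.6,0],[-46,15.6,0],[-46,15.6,0]],"twist":[0,0,0,0,0,0,0,0,0,0],"fingers":[0,0,0,0,0,0,0,0,0,0]}'; python3 -m inch '{"travel":[[-2,1.5,0],[-6,2,0],[-6,2,0],[-6,2,0],[-6,2,0],[-6,2,0],[-6,2,0],[-6,2,0],[-6,2,0],[-6,2,0]],"twist":[0,0,0,0,0,0,0,0,0,0],"fingers":[0,0,0,0,0,0,0,0,0,0]}'
python3 - <<'E'
from h import *
d=snap('wrist','w1')
E
```

```text
clock: 1.82
eef_pos: [547.1, -169.4, 312.5]
tool_rot: [-3.141, -0.0, 1.572]
force: [1.0, -0.0, 0.3]
width: 0.2
clock: 2.65
eef_pos: [567.1, -226.9, 312.8]
tool_rot: [3.141, -0.0, 1.572]
force: [0.1, -0.7, 0.1]
width: 0.5
```

View pics/w1.png

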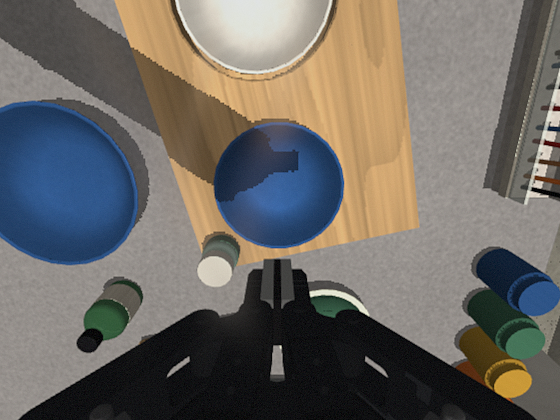

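The wrist view shows the blue bowl whole: its rim spans columns 214–344 and rows 120–248. The closed fingertips are at (277,275), and the white bowl's lower edge is near (253,76).

```bash
python3 - <<'E'
from h import *
np.set_printoptions(precision=1,suppress=True)
d=load('w1');n=np.nan
x,f=fitc([(d,[214,344,120,248])],94,[569,-234,70]);print('blue',x,f)
x,f=fitc([(d,[175.5,334,n,75])],54,[544,-34,82]);print('white',x,f)
print(pix2z(d,279,275,288), d['position'])
E
```

```text
blue [ 569.2 -232.6   71.3] [-0.5  0.5  0.4 -0.5]
white [544.2 -36.   79.8] [ 0.  0. -0.]
[ 567.9 -226.3  288. ] [ 566.5 -142.8  430.1]
```

```bash
python3 -m inch '{"travel":[[0,0.2,4],[0,0.2,8],[0,0.2,12],[0,0.2,16],[0,0.2,19],[0,0.2,21],[0,0.2,22],[0,0.2,22],[0,0.2,22],[0,0.2,22]],"twist":[0,0,0,0,0,0,0,0,0,0],"fingers":[0,0,0,0,0,0,0,0,0,0]}'
python3 - <<'E'
from h import *
d=snap('scene','s2'); cv2.imwrite('pics/s2c.png',cv2.resize(d['frame'][150:310,150:390,::-1],None,fx=3,fy=3))
E
```

```text
clock: 3.53
eef_pos: [570.1, -228.3, 94.3]
tool_rot: [3.139, 0.001, 1.571]
force: [-0.1, -0.1, 0.3]
width: -0.1
```

View pics/s2c.png

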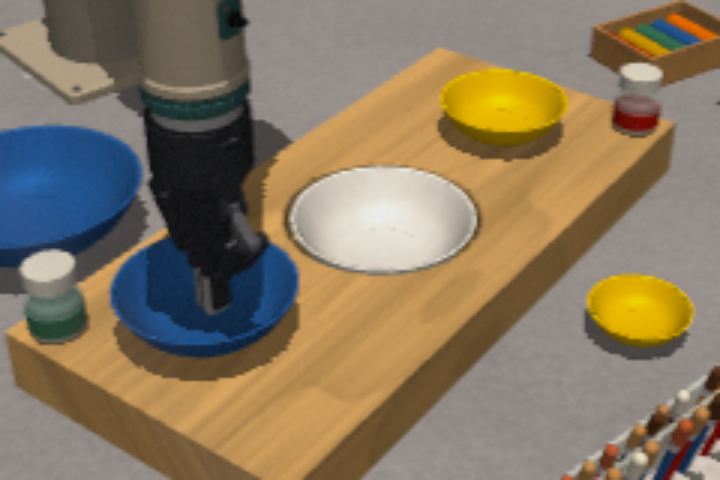

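```bash
python3 -m inch '{"travel":[[1.2,-0.25,0.1],[2.2,-0.4,0.2],[3,-0.5,0.2],[4,-0.65,0.2],[5.2,-0.8,0.2],[6.5,-0.97,0.2],[7.8,-1.12,0.2],[9,-1.27,0.2],[10,-1.4,0.2],[10.7,-1.5,0.2]],"twist":[0,0,0,0,0,0,0,0,0,0],"fingers":[0,0,0,0,0,0,0,0,0,0]}'
python3 - <<'E'
from h import *
d=snap('scene','s3'); cv2.imwrite('pics/s3c.png',cv2.resize(d['frame'][150:310,150:390,::-1],None,fx=3,fy=3))
E
```

```text
clock: 4.42
eef_pos: [553.8, -118.7, 90.7]
tool_rot: [-3.141, -0.001, 1.573]
force: [0.5, -1.6, 2.6]
width: 0.2
```

View pics/s3c.png

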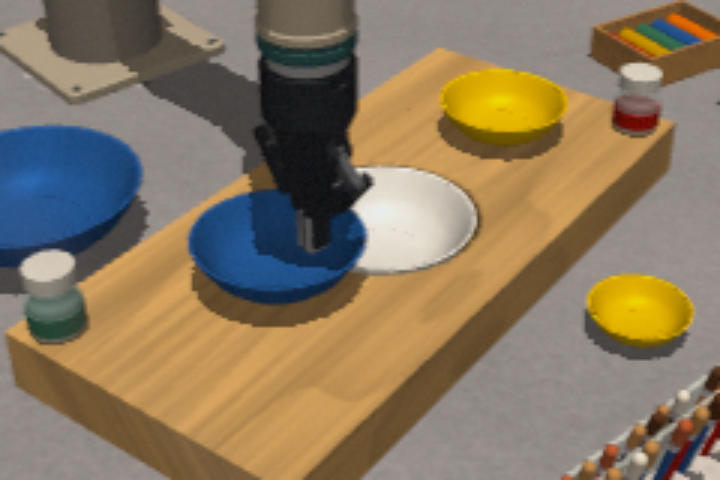

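```bash
python3 -m inch '{"travel":[[0.6,-0.08,0],[1.2,-0.15,0],[1.8,-0.22,0],[2.4,-0.3,0],[3.0,-0.37,0],[3.5,-0.43,0],[4,-0.5,0],[4.4,-0.55,0],[4.4,-0.55,0],[4.4,-0.55,0]],"twist":[0,0,0,0,0,0,0,0,0,0],"fingers":[0,0,0,0,0,0,0,0,0,0]}'
python3 - <<'E'
from h import *
d=snap('scene','s4'); cv2.imwrite('pics/s4c.png',cv2.resize(d['frame'][150:310,150:390,::-1],None,fx=3,fy=3))
d=snap('side','i4'); cv2.imwrite('pics/i4c.png',cv2.resize(d['frame'][150:300,170:410,::-1],None,fx=3,fy=3))
E
```

```text
clock: 5.3
eef_pos: [548.3, -76.1, 90.6]
tool_rot: [-3.141, -0.0, 1.572]
force: [-0.4, 0.1, 1.3]
width: -0.4
```

View pics/s4c.png

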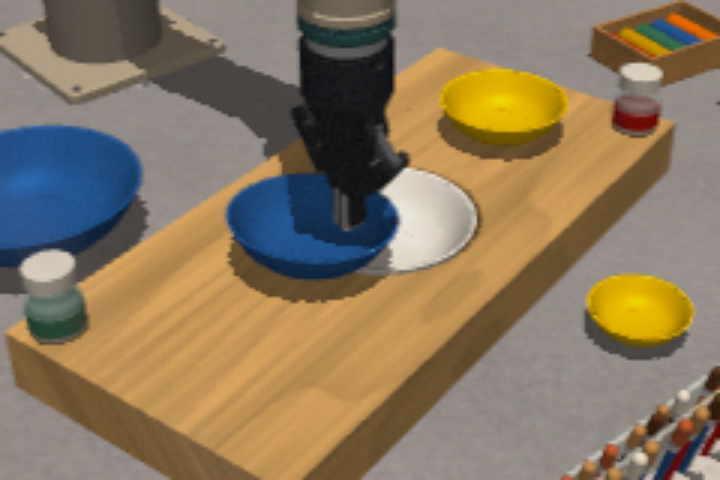

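View pics/i4c.png

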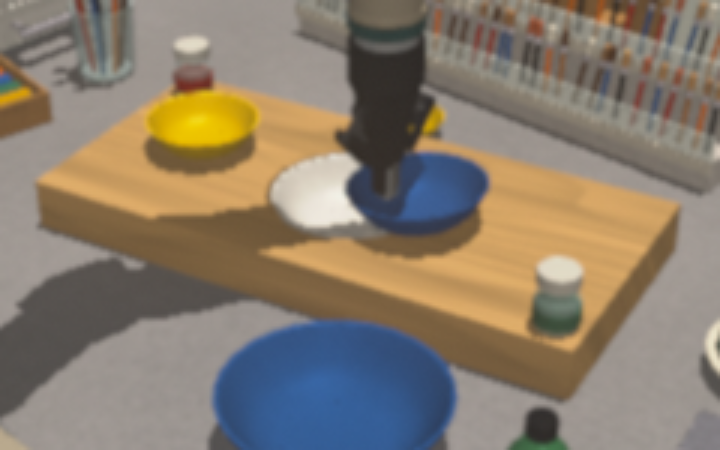

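```bash
python3 -m inch '{"travel":[[0.5,-0.06,0.1],[1,-0.12,0.2],[1.5,-0.18,0.3],[2,-0.24,0.4],[2.5,-0.3,0.5],[3.0,-0.37,0.6],[3.5,-0.43,0.7],[4,-0.5,0.8],[4,-0.5,0.8],[4,-0.5,0.8]],"twist":[0,0,0,0,0,0,0,0,0,0],"fingers":[0,0,0,0,0,0,0,0,0,0]}'
python3 - <<'E'
from h import *
d=snap('scene','s5'); cv2.imwrite('pics/s5c.png',cv2.resize(d['frame'][180:270,200:335,::-1],None,fx=5,fy=5))
d=snap('side','i5'); cv2.imwrite('pics/i5c.png',cv2.resize(d['frame'][170:260,230:365,::-1],None,fx=5,fy=5))
E
```

```text
clock: 6.23
eef_pos: [543.3, -36.2, 82.6]
tool_rot: [-3.141, -0.0, 1.572]
force: [0.0, -0.2, -0.8]
width: -0.2
```

View pics/s5c.png

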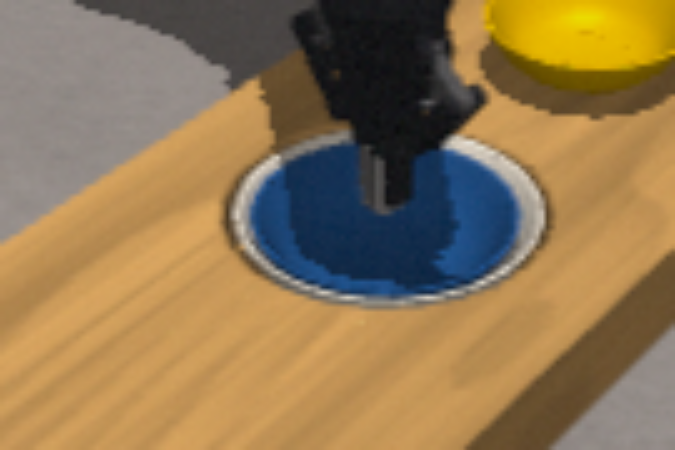

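View pics/i5c.png

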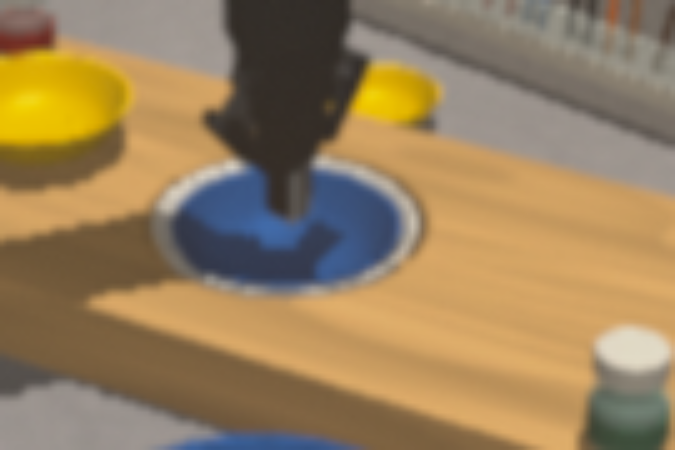

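```bash
python3 -m inch '{"travel":[[0,0,-4],[0,0,-8],[2,0,-12],[4,0,-16],[6,-1,-20],[8,-2,-22],[8,-2,-22],[8,-2,-22],[8,-2,-22],[8,-2,-22]],"twist":[0,0,0,0,0,0,0,0,0,0],"fingers":[0,0,0,0,0,0,0,0,0,0]}'
python3 - <<'E'
from h import *
d=snap('wrist','w6');d=snap('scene','s6'); cv2.imwrite('pics/s6c.png',cv2.resize(d['frame'][180:270,200:335,::-1],None,fx=5,fy=5,interpolation=cv2.INTER_CUBIC))
d=snap('side','i6'); cv2.imwrite('pics/i6c.png',cv2.resize(d['frame'][170:260,230:365,::-1],None,fx=5,fy=5,interpolation=cv2.INTER_CUBIC))
E
```

```text
clock: 7.17
eef_pos: [522.7, 42.0, 301.6]
tool_rot: [-3.14, 0.001, 1.569]
force: [0.0, -0.7, 0.3]
width: -0.2
```

View pics/w6.png

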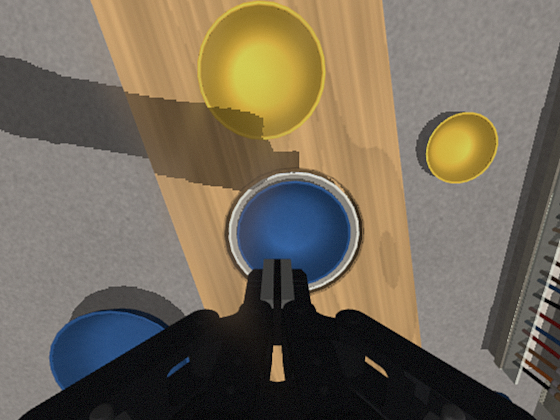

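View pics/s6c.png

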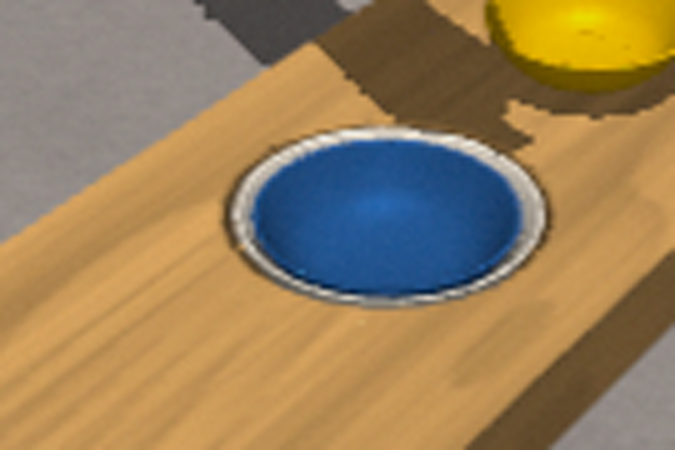

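View pics/i6c.png

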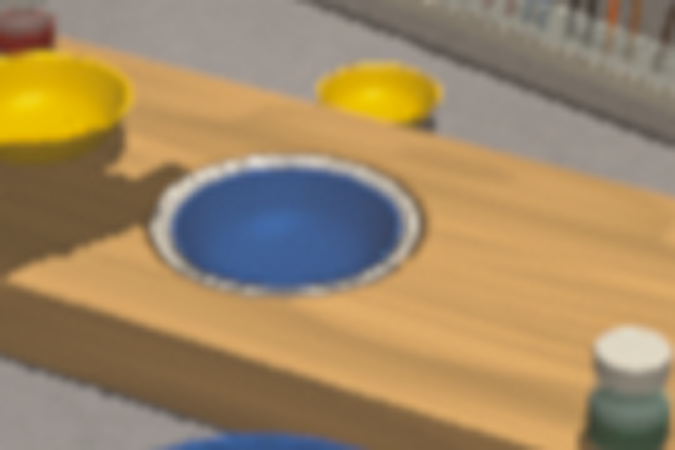

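The blue bowl lies inside the white one: rim at columns 252–523 inside the white rim's 233–548 in the scene crop, and evenly surrounded in the wrist view. I'll measure its centre and level, and re-measure the yellow.

```bash
python3 - <<'E'
from h import *
np.set_printoptions(precision=2,suppress=True)
a=load('s6');b=load('i6');w=load('w6');n=np.nan
def A(l,r,t,bo): return [200+l/5-.4,200+r/5-.4,180+t/5-.4,180+bo/5-.4]
def B(l,r,t,bo): return [230+l/5-.4,230+r/5-.4,170+t/5-.4,170+bo/5-.4]
for nm,z,e1,e2,e3 in [('blue',53,(252,523,139,297),(174,403,167,290),(238.5,350.5,180,n)),('white',54,(233,548,127,306),(153,422,154,296),(229,360,172,n))]:
    for d,e in ((a,A(*e1)),(b,B(*e2)),(w,list(e3))):
        print(nm,*fitc([(d,e)],z,[544,-35,72]))
print('yel',*fitc([(w,[198,325,2,139])],89,[508,150,60]))
E
```

```text
blue [546.22 -36.13  71.45] [-0.18  0.18  0.34 -0.3 ]
blue [538.64 -40.86  70.44] [-0.17  0.17  0.34 -0.31]
blue [543.86 -31.77  69.79] [-0.  0.  0.]
white [546.24 -34.08  82.57] [-0.02  0.02  0.05 -0.04]
white [540.78 -38.    82.59] [-0.11  0.11  0.22 -0.2 ]
white [543.81 -33.72  81.52] [0. 0. 0.]
yel [507.45 149.63  60.4 ] [ 0.23 -0.23 -0.2   0.22]
```

```bash
python3 -m inch '{"travel":[[4,-0.5,0],[8,-1,0],[10.8,-1.5,2],[10.8,-1.5,6],[10.8,-1.5,10],[10.8,-1.5,14],[10.8,-1.5,18],[10.8,-1.5,20],[10.8,-1.5,21],[10.8,-1.5,21]],"twist":[0,0,0,0,0,0,0,0,0,0],"fingers":[0,0,0,0,0,0,0,0,0,0]}'
python3 - <<'E'
from h import *
d=snap('scene','s7'); cv2.imwrite('pics/s7c.png',cv2.resize(d['frame'][150:310,150:390,::-1],None,fx=3,fy=3))
print(ctrl.read_state()['eef_pos'])
E
```

```text
clock: 8.15
eef_pos: [507.0, 150.2, 90.2]
tool_rot: [-3.137, 0.002, 1.57]
force: [-0.1, -0.0, 1.0]
width: -0.0
[508.15632148 150.50144639  91.97596842]
```

View pics/s7c.png

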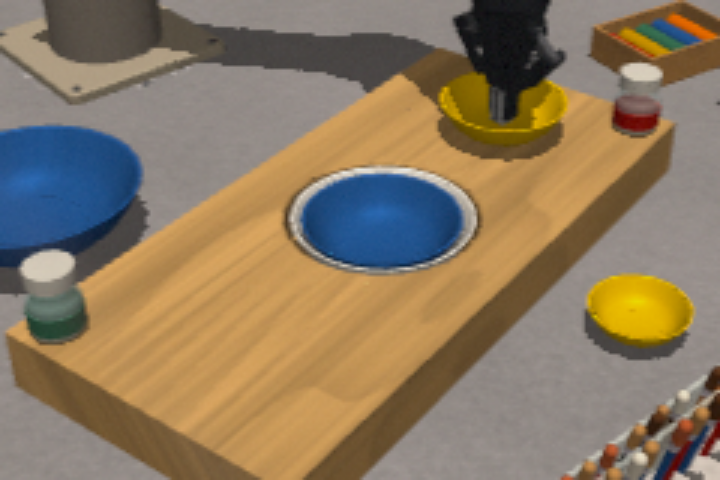

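```bash
python3 -m inch '{"travel":[[-0.8,0.16,0],[-1.5,0.3,0],[-2.3,0.46,0],[-3.3,0.66,0],[-4.5,0.9,0],[-5.8,1.15,0],[-7.1,1.4,0],[-8.4,1.66,0],[-9.4,1.86,0],[-10,1.98,0]],"twist":[0,0,0,0,0,0,0,0,0,0],"fingers":[0,0,0,0,0,0,0,0,0,0]}'
python3 - <<'E'
from h import *
d=snap('scene','s8'); cv2.imwrite('pics/s8c.png',cv2.resize(d['frame'][150:310,150:390,::-1],None,fx=3,fy=3))
E
```

```text
clock: 9.03
eef_pos: [528.8, 49.3, 93.4]
tool_rot: [3.14, 0.0, 1.569]
force: [-1.0, 0.2, 1.0]
width: -0.4
```

View pics/s8c.png

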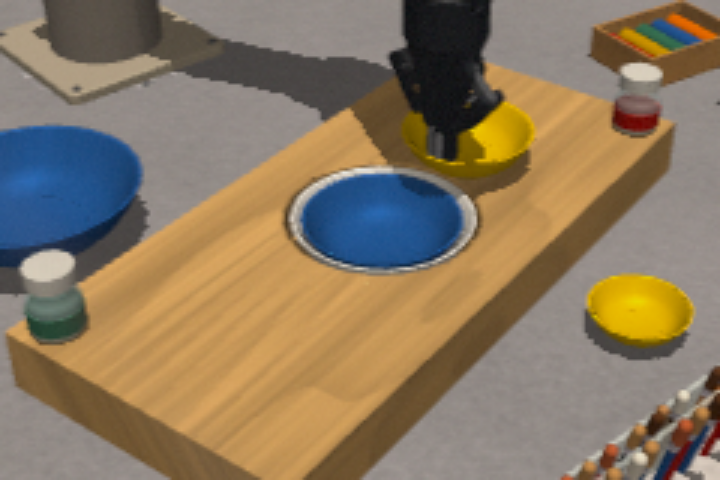

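```bash
python3 - <<'E'
from h import *
d=load('s8')
print(fitc([(d,[150+401/3-.3,150+536/3-.3,np.nan,np.nan])]+[(d,[np.nan,np.nan,150+94/3,np.nan])],89,[525,75],62))
cv2.imwrite('pics/s8d.png',cv2.resize(d['frame'][170:230,265:345,::-1],None,fx=8,fy=8))
E
```

```text
(array([525.93704902,  86.33154073]), array([ 0.06027126, -0.05997221,  0.0118693 ]))
```

View pics/s8d.png

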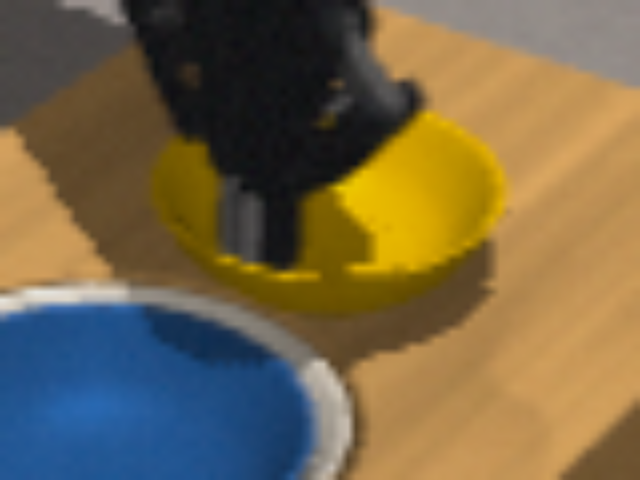

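```bash
python3 -m inch '{"travel":[[-0.6,0.2,0],[-1.2,0.38,0.1],[-1.8,0.54,0.1],[-2.4,0.66,0.1],[-3.0,0.78,0.1],[-3.6,0.9,0.1],[-4.1,0.97,0.1],[-4.5,1.03,0.1],[-4.5,1.03,0.1],[-4.5,1.03,0.1]],"twist":[0,0,0,0,0,0,0,0,0,0],"fingers":[0,0,0,0,0,0,0,0,0,0]}'
python3 - <<'E'
from h import *
d=snap('scene','s9'); cv2.imwrite('pics/s9c.png',cv2.resize(d['frame'][170:260,215:350,::-1],None,fx=5,fy=5))
E
```

```text
clock: 9.92
eef_pos: [538.4, 6.0, 91.6]
tool_rot: [-3.142, 0.0, 1.571]
force: [0.2, 1.0, 0.2]
width: 0.1
```

View pics/s9c.png

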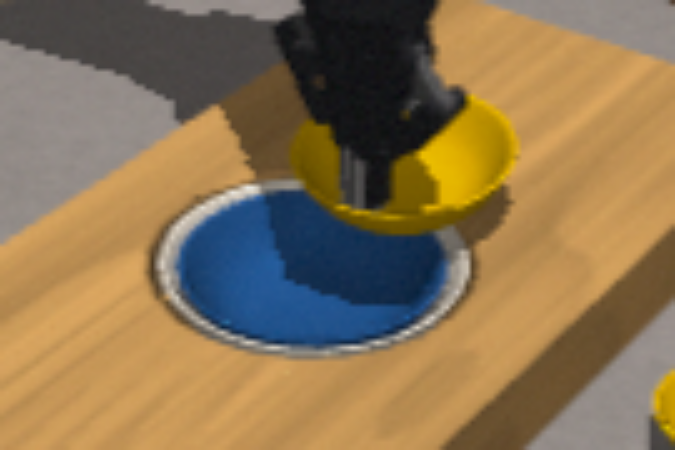

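```bash
python3 -m inch '{"travel":[[-0.5,0.08,0],[-1,0.15,0.1],[-1.5,0.22,0.2],[-2,0.3,0.3],[-2.5,0.37,0.4],[-3,0.42,0.5],[-3.5,0.48,0.6],[-4,0.53,0.7],[-4,0.53,0.7],[-4,0.53,0.7]],"twist":[0,0,0,0,0,0,0,0,0,0],"fingers":[0,0,0,0,0,0,0,0,0,0]}'
python3 - <<'E'
from h import *
d=snap('scene','s10'); cv2.imwrite('pics/s10c.png',cv2.resize(d['frame'][170:260,215:350,::-1],None,fx=5,fy=5))
d=snap('side','i10'); cv2.imwrite('pics/i10c.png',cv2.resize(d['frame'][170:260,230:365,::-1],None,fx=5,fy=5))
E
```

```text
clock: 10.8
eef_pos: [543.7, -34.0, 84.6]
tool_rot: [-3.141, -0.0, 1.571]
force: [-0.1, 0.2, 0.2]
width: -0.0
```

View pics/s10c.png

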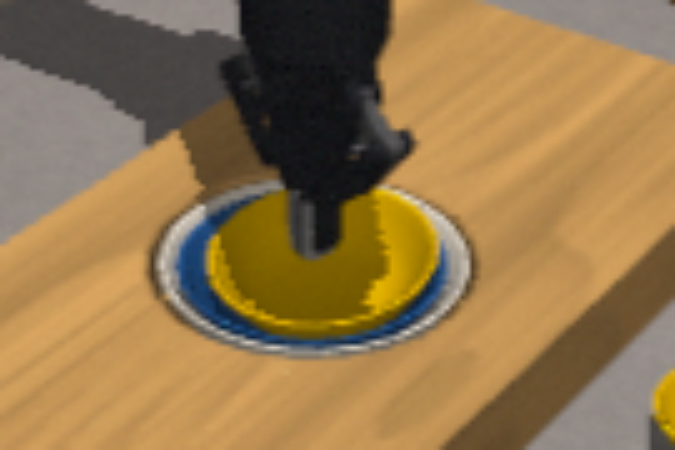

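View pics/i10c.png

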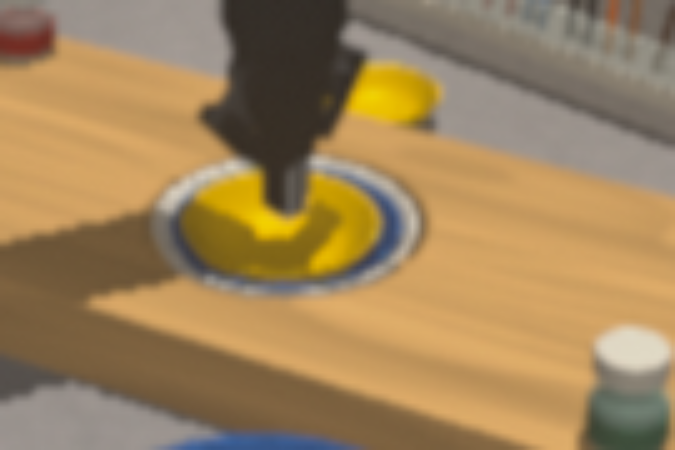

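```bash
python3 -m inch '{"travel":[[0.5,0,0.4],[1,0,0.8],[1,0,1.2],[1,0,1.6],[1,0,2],[1,0,2.3],[1,0,2.6],[1,0,2.8],[1,0,3],[1,0,3]],"twist":[0,0,0,0,0,0,0,0,0,0],"fingers":[0,0,0,0,0,0,0,0,0,0]}'
python3 - <<'E'
from h import *
print(ctrl.read_state()['force'])
d=snap('scene','s11'); cv2.imwrite('pics/s11c.png',cv2.resize(d['frame'][170:260,215:350,::-1],None,fx=5,fy=5))
d=snap('side','i11'); cv2.imwrite('pics/i11c.png',cv2.resize(d['frame'][170:260,230:365,::-1],None,fx=5,fy=5))
E
```

```text
clock: 11.73
eef_pos: [543.6, -23.7, 54.3]
tool_rot: [-3.141, -0.0, 1.571]
force: [-0.6, 0.4, 0.4]
width: 0.1
[-0.60003793  0.43836222  0.36851408]
```

View pics/s11c.png

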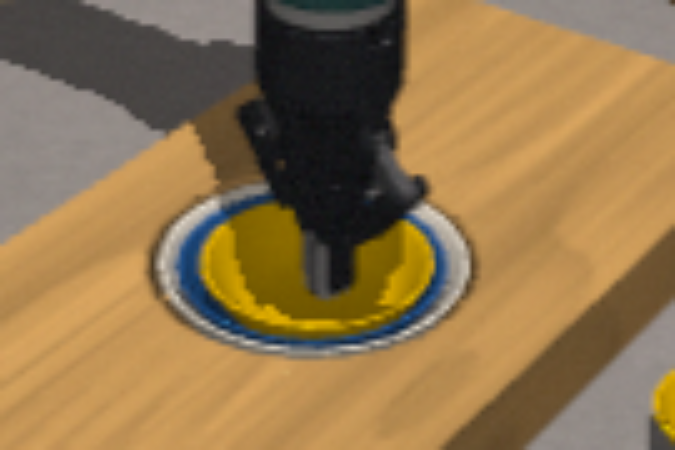

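View pics/i11c.png

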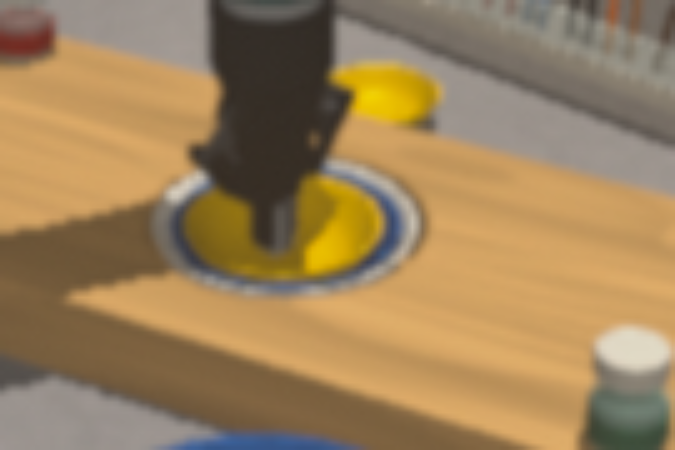

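```bash
python3 -m inch '{"travel":[[0,0,0.1],[0,0,0.2],[0,0,0.3],[0,0,0.4],[-0.3,0,0.45],[-0.6,0,0.5],[-0.6,0,0.5],[-0.6,0,0],[0,0,-1],[0,0,-3]],"twist":[0,0,0,0,0,0,0,0,0,0],"fingers":[0,0,0,0,0,0,0,0,0,0]}'
python3 -m inch '{"travel":[[0,0,-4],[0,0,-8],[2,0,-12],[4,0,-16],[6,-1,-19],[8,-2,-19],[8,-2,-19],[8,-2,-19],[8,-2,-19],[8,-2,-19]],"twist":[0,0,0,0,0,0,0,0,0,0],"fingers":[0,0,0,0,0,0,0,0,0,0]}'
python3 - <<'E'
from h import *
d=snap('wrist','w12');cv2.imwrite('pics/w12c.png',cv2.resize(d['frame'][140:320,190:410,::-1],None,fx=3.5,fy=3.2,interpolation=cv2.INTER_CUBIC))
d=snap('scene','s12'); cv2.imwrite('pics/s12c.png',cv2.resize(d['frame'][180:270,200:335,::-1],None,fx=5,fy=5,interpolation=cv2.INTER_CUBIC))
d=snap('side','i12'); cv2.imwrite('pics/i12c.png',cv2.resize(d['frame'][170:260,230:365,::-1],None,fx=5,fy=5,interpolation=cv2.INTER_CUBIC))
E
```

```text
clock: 12.67
eef_pos: [542.4, -22.0, 84.1]
tool_rot: [-3.138, -0.001, 1.572]
force: [-0.2, 1.2, -0.2]
width: -0.1
clock: 13.5
eef_pos: [523.5, 55.4, 274.4]
tool_rot: [-3.141, 0.001, 1.57]
force: [0.9, -0.7, -0.4]
width: 0.2
```

View pics/s12c.png

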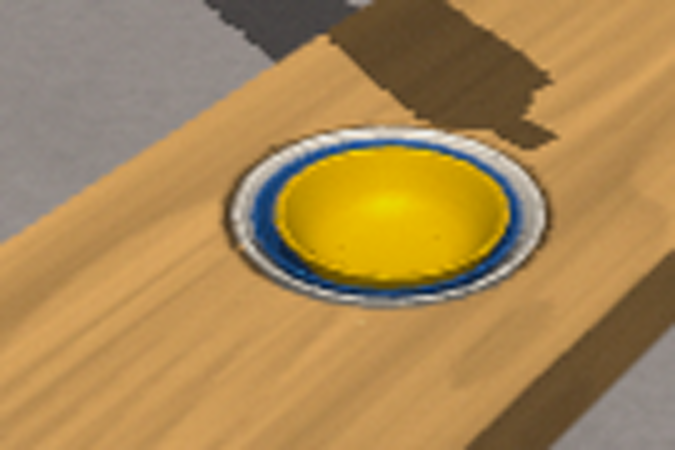

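View pics/i12c.png

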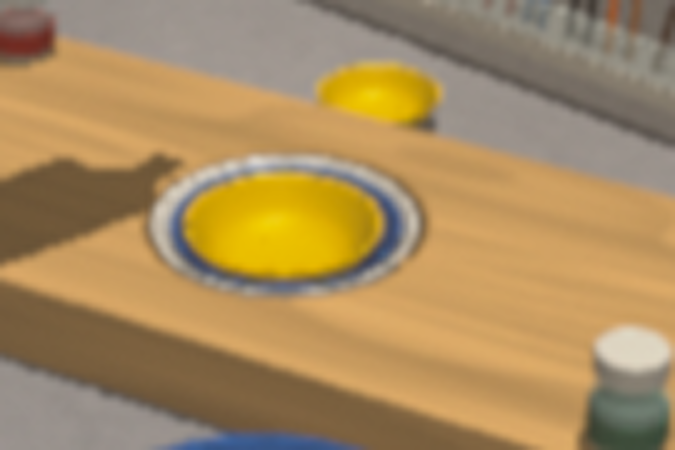

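View pics/w12.png

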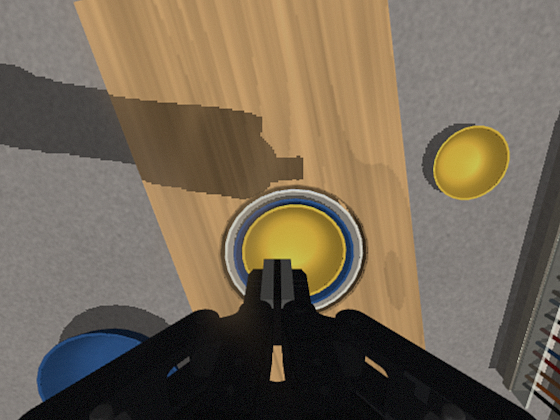

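```bash
python3 - <<'E'
from h import *
for n,(r0,c0) in {'s12':(200,246),'i12':(195,256)}.items():
    d=load(n); cv2.imwrite(f'pics/{n}z.png',cv2.resize(d['frame'][r0:r0+46,c0:c0+66,::-1],None,fx=12,fy=12,interpolation=cv2.INTER_CUBIC))
E
```

```text
(no output)
```

View pics/s12z.png

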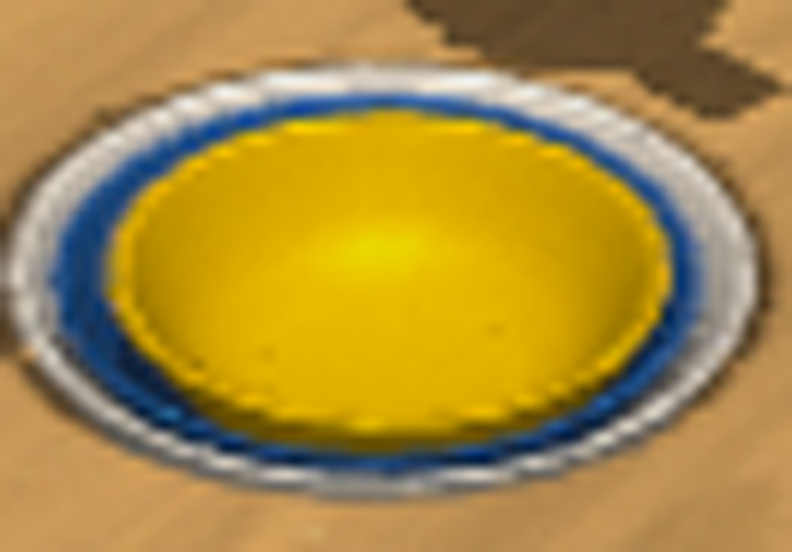

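View pics/i12z.png

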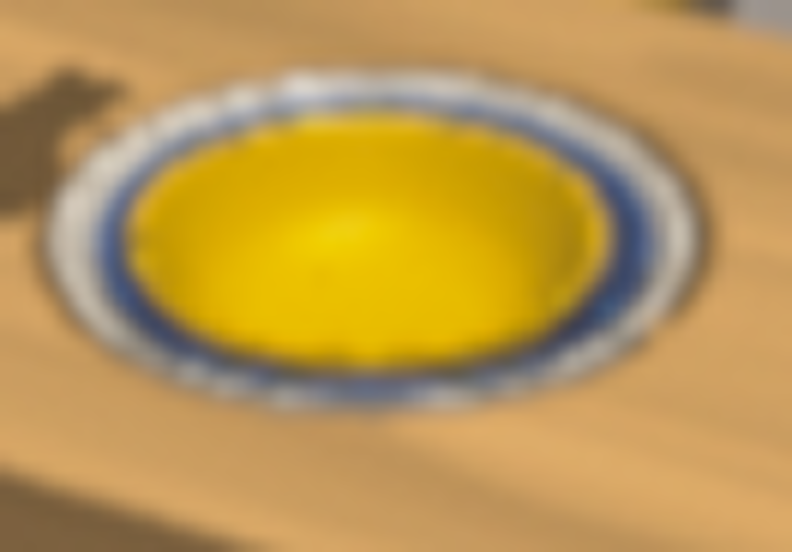

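```bash
cat >> h.py <<'E'
def circ3(q,r,n=360):
    x,y,z,tx,ty=q; a=np.linspace(0,2*np.pi,n,endpoint=False)
    # height slope: dz = tx*dx+ty*dy
    return np.array([(x+r*np.cos(t),y+r*np.sin(t),z+tx*r*np.cos(t)+ty*r*np.sin(t)) for t in a])
def projn(d,P):
    c=(P-np.array(d['position'],float))@Rm(d['orientation'])
    return np.c_[d['fx']*c[:,0]/c[:,2]+d['cx'],d['fy']*c[:,1]/c[:,2]+d['cy']]
def resid(d,pts,q,r,off):
    p=projn(d,circ3(q,r)); 
    import cv2
    return np.array([cv2.pointPolygonTest(p.astype(np.float32).reshape(-1,1,2),(float(u-off[0]),float(v-off[1])),True) for u,v in pts])
E
cat > fit12.py <<'E'
from h import *
np.set_printoptions(precision=3,suppress=True)
def zz(p,r0,c0): return [(c0+(x+.5)/12-.5,r0+(y+.5)/12-.5) for x,y in p]
a=load('s12');b=load('i12')
def ex2off(d,e,q,r):
    p=projn(d,circ3(q,r)); k=np.array([(e[0]+e[1])/2-(p[:,0].min()+p[:,0].max())/2,(e[2]+e[3])/2-(p[:,1].min()+p[:,1].max())/2]);
    print('white size obs',e[1]-e[0],e[3]-e[2],'pred',np.ptp(p,axis=0)); return k
def run(name,yS,yI,wS,wI,bS,bI,q0=(543.8,-34.5,54,0,0)):
    W=[]
    for d,e,r0,c0 in ((a,wS,200,246),(b,wI,195,256)):
        e2=[c0+e[0]/12-.46,c0+e[1]/12-.46,r0+e[2]/12-.46,r0+e[3]/12-.46]; W.append(ex2off(d,e2,q0,82))
    print('offs',W)
    for nm,S,I,r,z in (('yel',yS,yI,62,53),('blue',bS,bI,72,53)):
        f=lambda q: np.r_[resid(a,zz(S,200,246),q*np.array([1,1,1,.01,.01]),r,W[0]),resid(b,zz(I,195,256),q*np.array([1,1,1,.01,.01]),r,W[1])]
        s=least_squares(f,[543.8,-34.5,z,0,0],diff_step=1e-3,x_scale=[1,1,1,1,1])
        print(nm,'x,y,z, tilt%x,tilt%y',s.x,'rms',np.sqrt(np.mean(s.fun**2)))
        g=lambda q: f(np.r_[q,z,0,0]); s=least_squares(g,[543.8,-34.5],diff_step=1e-3); print('   level fit',s.x,'rms',np.sqrt(np.mean(s.fun**2)))
E
python3 - <<'E'
from fit12 import *
yS=[(107,270),(125,215),(175,165),(255,128),(390,110),(520,130),(600,170),(655,225),(672,268),(650,325),(590,380),(500,422),(395,437),(290,420),(200,375),(135,325)]
yI=[(122,240),(150,180),(225,133),(340,113),(450,118),(540,150),(595,195),(614,240),(595,290),(540,340),(450,365),(365,372),(270,362),(190,325),(140,280)]
bS=[(55,270),(95,200),(200,130),(385,93),(550,125),(650,185),(703,265),(670,345),(570,430),(380,470),(200,435),(90,355)]
bI=[(97,240),(130,170),(220,115),(375,93),(500,115),(610,175),(658,245),(610,315),(520,365),(365,388),(210,360),(120,295)]
run('x',yS,yI,(8,762,62,497),(45,705,68,408),bS,bI)
E
```

```text
white size obs 62.83333333333337 36.25 pred [62.542 35.383]
white size obs 55.0 28.333333333333343 pred [53.499 27.634]
offs [array([0.657, 0.288]), array([-0.139,  0.551])]
yel x,y,z, tilt%x,tilt%y [542.333 -32.586  52.688   0.      0.   ] rms 0.47773715102532543
   level fit [542.386 -32.794] rms 0.48169453641458354
blue x,y,z, tilt%x,tilt%y [542.917 -35.21   52.843   0.      0.   ] rms 0.49660365203568646
   level fit [542.945 -35.309] rms 0.4975623229473237
```

```bash
sed -i 's/q\*np.array(\[1,1,1,.01,.01\])/np.r_[q[:3],(q[3:]-50)*.01]/g; s/z,0,0\],diff_step=1e-3,x_scale=\[1,1,1,1,1\]/z,50,50],diff_step=5e-3/; s/np.r_\[q,z,0,0\]/np.r_[q,z,50,50]/' fit12.py
python3 - <<'E'
from fit12 import *
yS=[(107,270),(125,215),(175,165),(255,128),(390,110),(520,130),(600,170),(655,225),(672,268),(650,325),(590,380),(500,422),(395,437),(290,420),(200,375),(135,325)]
yI=[(122,240),(150,180),(225,133),(340,113),(450,118),(540,150),(595,195),(614,240),(595,290),(540,340),(450,365),(365,372),(270,362),(190,325),(140,280)]
bS=[(55,270),(95,200),(200,130),(385,93),(550,125),(650,185),(703,265),(670,345),(570,430),(380,470),(200,435),(90,355)]
bI=[(97,240),(130,170),(220,115),(375,93),(500,115),(610,175),(658,245),(610,315),(520,365),(365,388),(210,360),(120,295)]
run('x',yS,yI,(8,762,62,497),(45,705,68,408),bS,bI)
E
```

```text
white size obs 62.83333333333337 36.25 pred [62.542 35.383]
white size obs 55.0 28.333333333333343 pred [53.499 27.634]
offs [array([0.657, 0.288]), array([-0.139,  0.551])]
yel x,y,z, tilt%x,tilt%y [542.35  -32.592  52.732  50.475  51.074] rms 0.46317302350858097
   level fit [542.386 -32.794] rms 0.48169453641458354
blue x,y,z, tilt%x,tilt%y [542.946 -35.223  52.853  50.258  49.848] rms 0.4953481433139186
   level fit [542.945 -35.309] rms 0.4975623229473237
```

View pics/w12c.png

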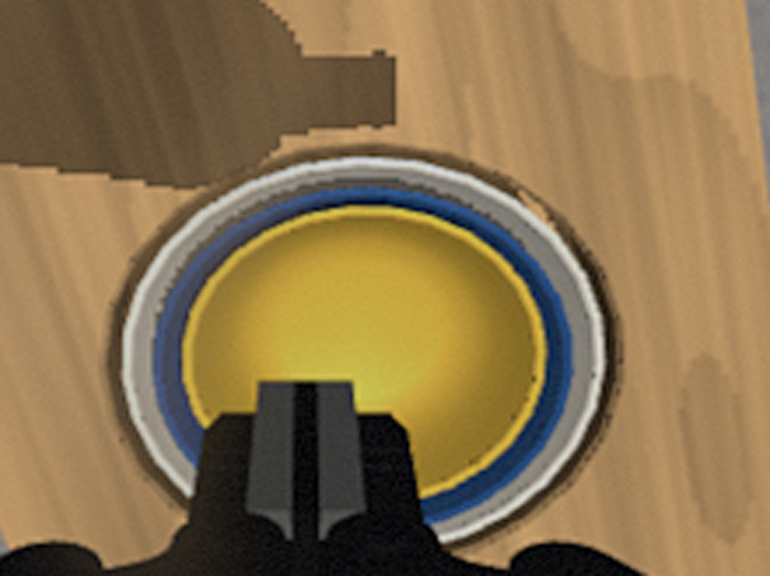

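```bash
python3 -m inch '{"travel":[[-4,0.5,-1],[-8,1,-2],[-10.5,2,-3],[-10.5,2,-3],[-10.5,2,-3],[-10.5,2,-3],[-10.5,2,-3],[-10.5,2,-3],[-10.5,2,-3],[-10.5,2,-3]],"twist":[0,0,0,0,0,0,0,0,0,0],"fingers":[0,0,0,0,0,0,0,0,0,0]}'
python3 - <<'E'
from h import *
d=snap('wrist','w13');cv2.imwrite('pics/w13c.png',cv2.resize(d['frame'][95:245,180:380,::-1],None,fx=4,fy=4,interpolation=cv2.INTER_CUBIC))
E
```

```text
clock: 14.48
eef_pos: [543.6, -47.7, 304.4]
tool_rot: [-3.141, -0.0, 1.573]
force: [-0.5, 0.1, 1.2]
width: -0.2
```

View pics/w13c.png

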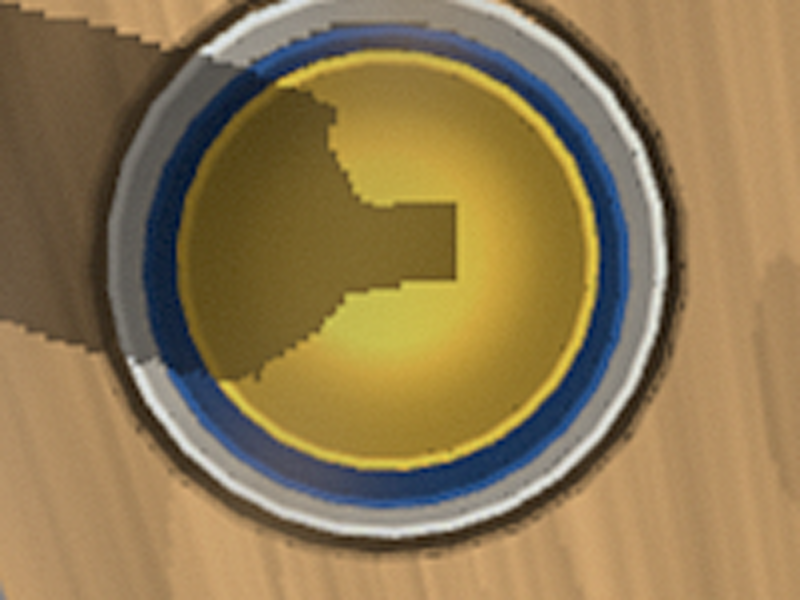

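```bash
cat > m.py <<'E'
from h import *
np.set_printoptions(precision=2,suppress=True)
def ell(name):
    d=load(name); f=d['frame']; h=cv2.cvtColor(f,cv2.COLOR_RGB2HSV); H,S,V=cv2.split(h)
    roi=np.zeros_like(H); cv2.circle(roi,(277,160),75,255,-1)
    for nm,m,z in (('yel',(H>=20)&(H<=34)&(S>150),53),('blue',(H>=100)&(H<=130)&(S>90),53)):
        m=(m&(roi>0)).astype(np.uint8)*255
        cs,_=cv2.findContours(m,cv2.RETR_EXTERNAL,cv2.CHAIN_APPROX_NONE); c=max(cs,key=cv2.contourArea)
        c=cv2.convexHull(c); e=cv2.fitEllipse(c); P=pix2z(d,e[0][0],e[0][1],z)
        x,y,w,hh=cv2.boundingRect(c)
        print(nm,'ellipse',np.r_[e[0],e[1],e[2]],'centre',P[:2]); print('  ',fitc([(d,[x-.5,x+w-.5,y-.5,y+hh-.5])],z,[544,-35,70]))
ell('w13')
E
python3 m.py; python3 - <<'E'
from h import *
d=load('w13');cv2.imwrite('pics/w13d.png',cv2.resize(d['frame'][80:120,220:340,::-1],None,fx=6,fy=6,interpolation=cv2.INTER_CUBIC))
E
```

```text
yel ellipse [276.38 159.43 103.91 104.8  105.13] centre [542.58 -27.56]
   (array([542.15, -30.89,  60.92]), array([ 0.15, -0.15, -0.15,  0.16]))
blue ellipse [276.23 161.18 120.08 121.34 100.16] centre [542.41 -29.61]
   (array([542.15, -34.3 ,  70.5 ]), array([ 0.06, -0.06, -0.06,  0.06]))
```

View pics/w13d.png

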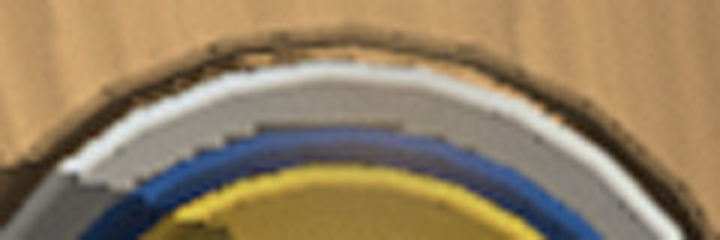

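```bash
python3 - <<'E'
from h import *
d=load('w13')
print(fitc([(d,[206.8,346.6,90,229.4])],54,[544,-35,80]))
for nm,q,r in (('w',(543,-34.5,54,0,0),82),('b',(543,-34.5,53,0,0),72),('y',(543,-34.5,53,0,0),62)):
    p=projn(d,circ3(q,r)); print(nm,p.min(0),p.max(0),(p.min(0)+p.max(0))/2)
E
```

```text
(array([542.96891471, -33.46147087,  81.30927756]), array([-0.07848632,  0.07851419,  0.07366952, -0.08492285]))
w [206.21255896  90.4169463 ] [347.23598831 230.59779574] [276.72427363 160.50737102]
b [215.00804525 100.19213778] [338.4427991  222.83827819] [276.72542217 161.51520798]
y [223.60509602 109.75835658] [329.84359039 215.26296116] [276.7243432  162.51065887]
```

```bash
python3 -m inch '{"travel":[[0.5,0,4],[0.5,0,8],[0.5,0,12],[0.5,0,16],[0.5,0,20],[0.5,0,23],[0.5,0,24.6],[0.4,0,24.8],[0,0,24.8],[-0.4,0,24.8]],"twist":[0,0,0,0,0,0,0,0,0,0],"fingers":[0,0,0,0,0,0,0,0,0,0]}'
python3 - <<'E'
from h import *
print(ctrl.read_state()['eef_pos'])
d=snap('wrist','w14');d=snap('side','i14'); cv2.imwrite('pics/i14c.png',cv2.resize(d['frame'][195:241,256:322,::-1],None,fx=12,fy=12,interpolation=cv2.INTER_CUBIC))
E
```

```text
clock: 15.37
eef_pos: [544.6, -53.0, 57.6]
tool_rot: [3.14, 0.0, 1.572]
force: [0.6, -0.3, 0.2]
width: 0.3
[544.62735717 -53.0370519   57.63600398]
```

View pics/i14c.png

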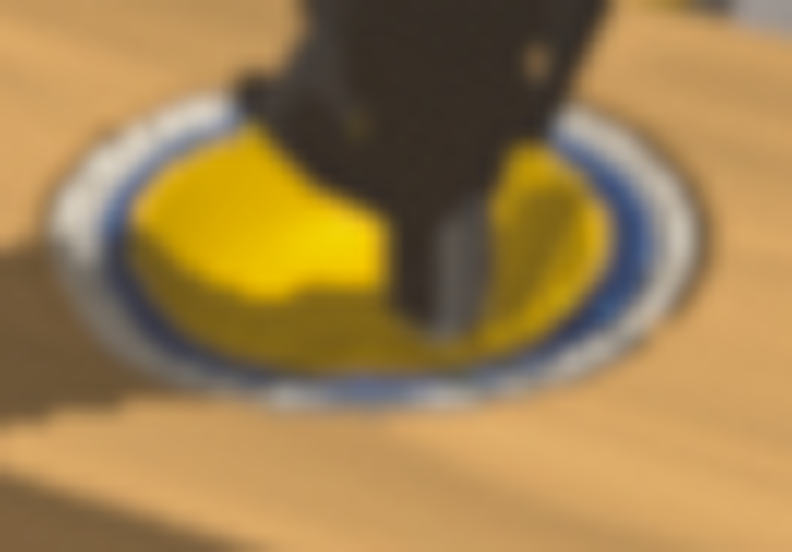

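View pics/w14.png

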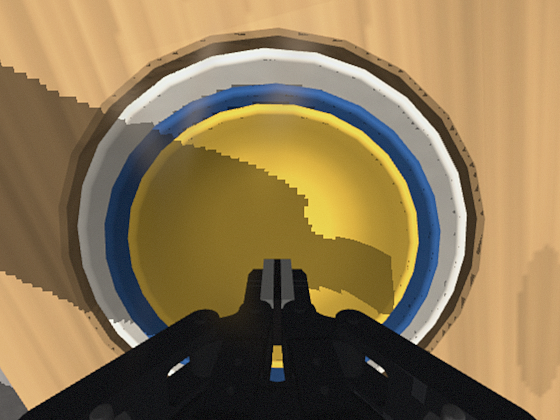

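```bash
cat > top.py <<'E'
from h import *
def top(name,ws,bs,ys):
    d=load(name)
    for nm,e,r,z in (('white',ws,82,54),('blue',bs,72,53),('yel',ys,62,53)):
        s,f=fitc([(d,[e[0],e[1],e[2],np.nan])],z,[543,-34],r); print(nm,s,f)
E
python3 - <<'E'
from top import *
top('w14',(78,467,48.5),(105,440.5,84),(128.5,416.5,103.5))
E
```

```text
white [542.56070139 -34.02837627] [-1.89433787  1.9049889   0.57381561]
blue [542.60876931 -35.30521432] [-2.16178656  2.1724477   0.59713531]
yel [542.47850658 -31.95037432] [-2.93697626  2.94959985  0.72729703]
```

```bash
python3 -m inch '{"travel":[[0,0,0],[-0.1,0,0],[-0.2,0,0],[-0.3,0,0],[-0.4,0,0],[-0.4,0,0],[-0.4,0,0],[-0.4,0,0],[-0.4,0,0],[-0.4,0,0]],"twist":[0,0,0,0,0,0,0,0,0,0],"fingers":[0,0,0,0,0,0,0,0,0,0]}'
python3 - <<'E'
from h import *
print(ctrl.read_state()['eef_pos'])
d=snap('wrist','w15')
E
```

```text
clock: 16.3
eef_pos: [543.7, -56.5, 56.6]
tool_rot: [-3.141, -0.0, 1.572]
force: [0.3, -0.2, 0.6]
width: 0.1
[543.72222547 -56.538201    56.59697908]
```

View pics/w15.png

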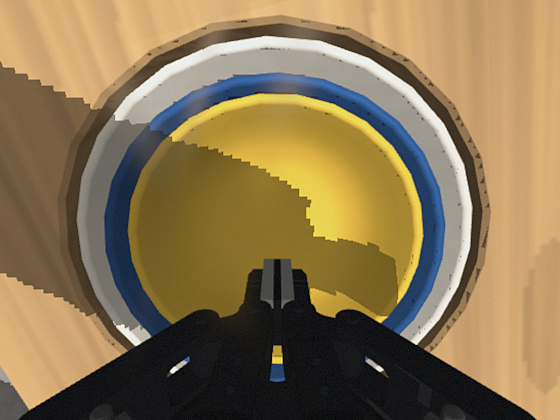

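```bash
python3 -m inch '{"travel":[[0,0,0],[-0.1,0,0],[-0.2,0,0],[-0.3,0,0],[-0.4,0,0],[-0.4,0,0],[-0.4,0,0],[-0.4,0,0],[-0.4,0,0],[-0.4,0,0]],"twist":[0,0,0,0,0,0,0,0,0,0],"fingers":[0,0,0,0,0,0,0,0,0,0]}'
python3 - <<'E'
from h import *
print(ctrl.read_state()['eef_pos'])
d=snap('wrist','w16')
E
```

```text
clock: 17.18
eef_pos: [543.7, -60.5, 56.7]
tool_rot: [-3.142, -0.0, 1.572]
force: [0.1, -0.0, -0.2]
width: -0.2
[543.74744385 -60.53885109  56.6574895 ]
```

View pics/w16.png

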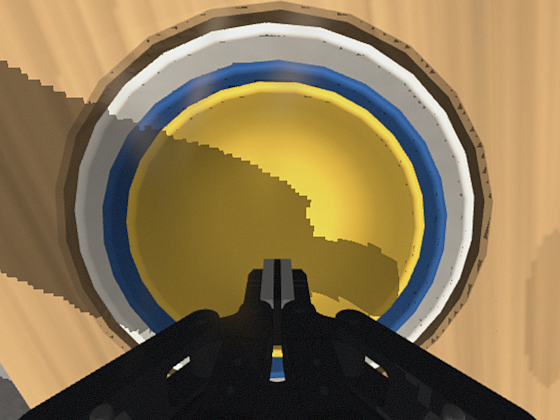

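```bash
python3 -m inch '{"travel":[[0,0,0],[-0.1,0,0],[-0.2,0,0],[-0.3,0,0],[-0.3,0,0],[-0.3,0,0],[-0.3,0,0],[-0.3,0,0],[-0.3,0,0],[-0.3,0,0]],"twist":[0,0,0,0,0,0,0,0,0,0],"fingers":[0,0,0,0,0,0,0,0,0,0]}'
python3 - <<'E'
from h import *
print(ctrl.read_state()['eef_pos'])
d=snap('wrist','w17')
E
```

```text
clock: 18.07
eef_pos: [543.7, -63.6, 56.7]
tool_rot: [-3.142, -0.0, 1.572]
force: [-0.6, 0.8, -0.2]
width: 0.1
[543.74754887 -63.56347399  56.65261014]
```

View pics/w17.png

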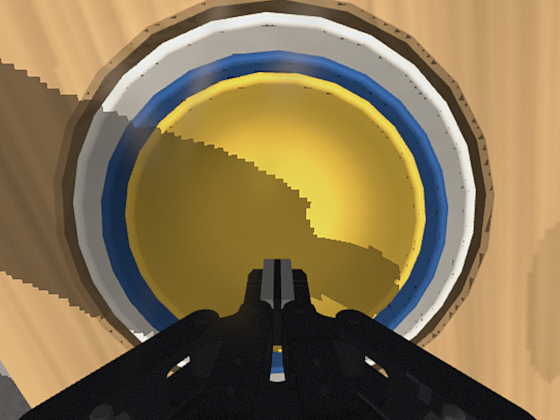

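```bash
python3 - <<'E'
from top import *
top('w17',(74.5,474.5,12.5),(102,445,50),(126,425,71))
E
python3 -m inch '{"travel":[[0,0,0],[-0.1,0,0],[-0.2,0,0],[-0.3,0,0],[-0.3,0,0],[-0.3,0,0],[-0.3,0,0],[-0.3,0,0],[-0.3,0,0],[-0.3,0,0]],"twist":[0,0,0,0,0,0,0,0,0,0],"fingers":[0,0,0,0,0,0,0,0,0,0]}'
python3 - <<'E'
from h import *
print(ctrl.read_state()['eef_pos'])
d=snap('wrist','w18')
E
```

```text
white [542.44887474 -34.11770562] [-3.06822641  3.07302398  0.92162049]
blue [542.02332495 -35.18317807] [-4.15680145  4.16247773  1.14062245]
yel [542.8214885  -31.64339933] [-2.47004725  2.47298113  0.60848868]
clock: 18.95
eef_pos: [543.7, -66.6, 56.7]
tool_rot: [-3.142, 0.0, 1.572]
force: [0.5, -1.0, -0.2]
width: -0.1
[543.74427229 -66.62041237  56.66343871]
```

View pics/w18.png

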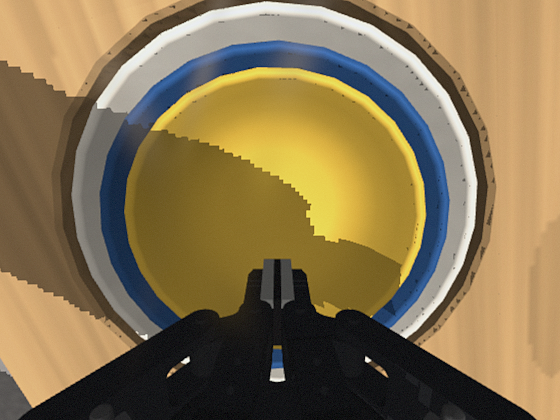

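```bash
python3 - <<'E'
from top import *
top('w18',(72,477,1),(100,447,40.5),(124.5,427,66.5))
E
python3 -m inch '{"travel":[[-0.05,0,0],[-0.1,0,0],[-0.1,0,0],[-0.1,0,0],[-0.1,0,0],[0,0,0],[0.6,0,0],[1.2,0,0],[2,0,-0.5],[3,0,-2]],"twist":[0,0,0,0,0,0,0,0,0,0],"fingers":[0,0,0,0,0,0,0,0,0,0]}'
python3 -m inch '{"travel":[[0,0,-4],[0,0,-8],[-1,0,-12],[-1,0,-16],[-1,0,-20],[-1,0,-22],[-1,0,-22.5],[-1,0,-22.5],[-1,0,-22.5],[-1,0,-22.5]],"twist":[0,0,0,0,0,0,0,0,0,0],"fingers":[0,0,0,0,0,0,0,0,0,0]}'
python3 - <<'E'
from h import *
d=snap('wrist','w19');cv2.imwrite('pics/w19c.png',cv2.resize(d['frame'][75:245,180:380,::-1],None,fx=4,fy=3.5,interpolation=cv2.INTER_CUBIC))
d=snap('scene','s19'); cv2.imwrite('pics/s19z.png',cv2.resize(d['frame'][200:246,246:312,::-1],None,fx=12,fy=12,interpolation=cv2.INTER_CUBIC))
d=snap('side','i19'); cv2.imwrite('pics/i19z.png',cv2.resize(d['frame'][195:241,256:322,::-1],None,fx=12,fy=12,interpolation=cv2.INTER_CUBIC))
E
sed -i "s/ell('w13')/ell('w19')/" m.py; python3 m.py
```

```text
white [542.43942573 -33.85749838] [-2.34043275  2.34395533  0.7006923 ]
blue [542.01658391 -35.2772096 ] [-3.49664378  3.5012364   0.95710674]
yel [542.90951552 -33.17725407] [-1.32091856  1.322424    0.32507999]
clock: 19.83
eef_pos: [542.4, -35.8, 75.6]
tool_rot: [-3.138, -0.0, 1.571]
force: [-0.5, -0.3, -0.4]
width: -0.1
clock: 20.67
eef_pos: [542.7, -45.9, 300.0]
tool_rot: [-3.138, -0.0, 1.572]
force: [-0.1, -0.4, -0.3]
width: 0.3
yel ellipse [277.77 163.65 104.65 105.37  94.12] centre [542.54 -29.76]
   (array([542.78, -33.41,  60.88]), array([-0.22,  0.22,  0.21, -0.23]))
blue ellipse [277.67 163.47 121.11 122.4   95.13] centre [542.42 -29.54]
   (array([542.2 , -34.53,  70.5 ]), array([-0.02,  0.02,  0.02, -0.02]))
```

View pics/w19c.png

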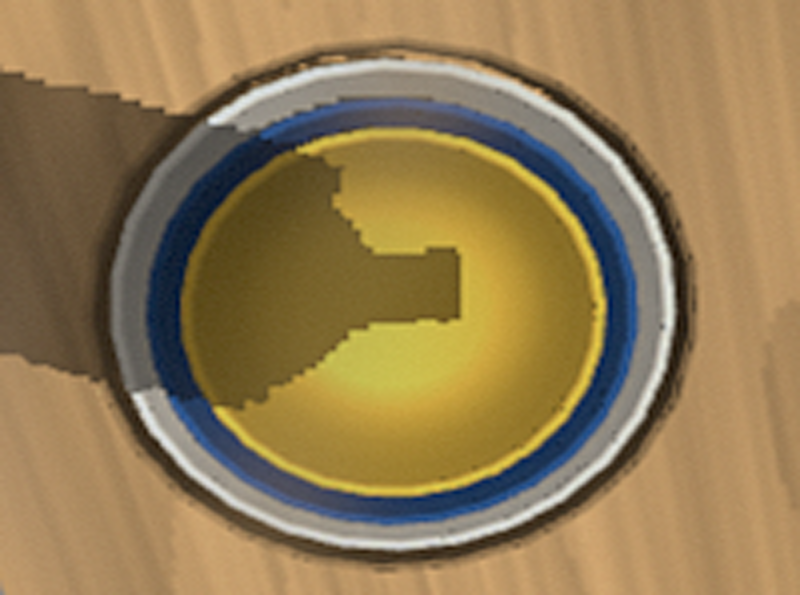

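View pics/s19z.png

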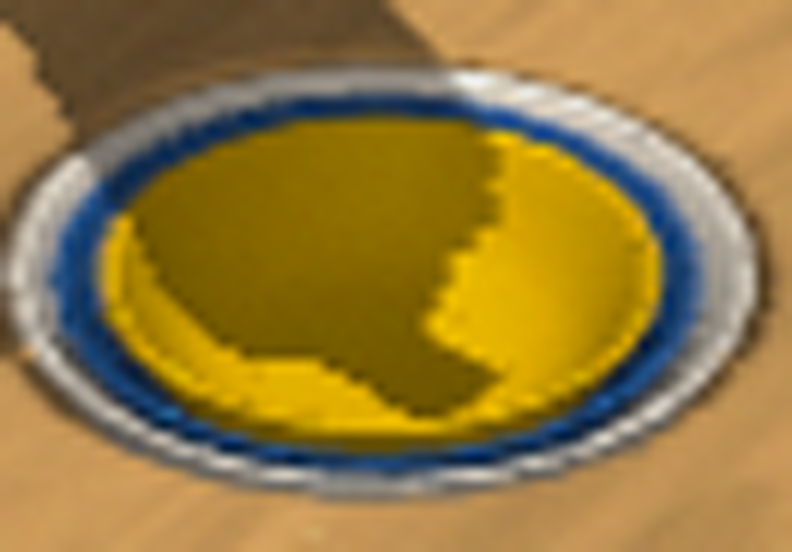

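View pics/i19z.png

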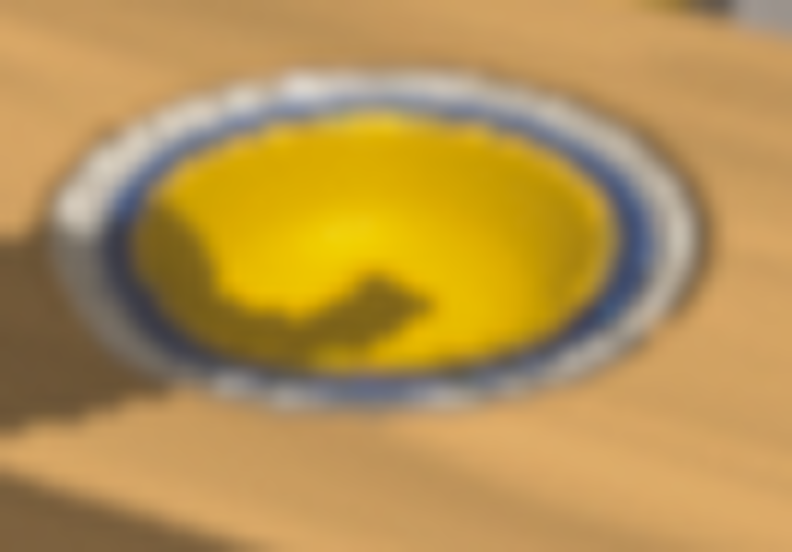

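```bash
python3 - <<'E'
from fit12 import *
import fit12
fit12.a=load('s19');fit12.b=load('i19')
yS=[(98,270),(115,215),(140,195),(240,135),(380,115),(500,133),(590,170),(645,220),(664,268),(640,335),(570,392),(500,422),(390,438),(280,418),(190,375),(130,330)]
yI=[(130,240),(160,175),(225,135),(375,111),(480,125),(550,152),(595,190),(618,240),(600,290),(540,340),(450,367),(365,374),(270,365),(190,325),(148,290)]
bS=[(55,270),(95,200),(200,130),(385,93),(550,125),(650,185),(703,265),(670,345),(570,430),(380,470),(200,435),(90,355)]
bI=[(97,240),(130,170),(220,115),(375,93),(500,115),(610,175),(658,245),(610,315),(520,365),(365,388),(210,360),(120,295)]
run('x',yS,yI,(8,762,62,497),(45,705,68,408),bS,bI)
cv2.imwrite('pics/s19.png',load('s19')['frame'][:,:,::-1])
E
```

```text
white size obs 62.83333333333337 36.25 pred [62.542 35.383]
white size obs 55.0 28.333333333333343 pred [53.499 27.634]
offs [array([0.657, 0.288]), array([-0.139,  0.551])]
yel x,y,z, tilt%x,tilt%y [542.374 -34.381  52.91   51.169  50.321] rms 0.4431183049368264
   level fit [542.343 -34.409] rms 0.4619424349142861
blue x,y,z, tilt%x,tilt%y [542.946 -35.223  52.853  50.258  49.848] rms 0.4953481433139186
   level fit [542.945 -35.309] rms 0.4975623229473237
```

View pics/s19.png

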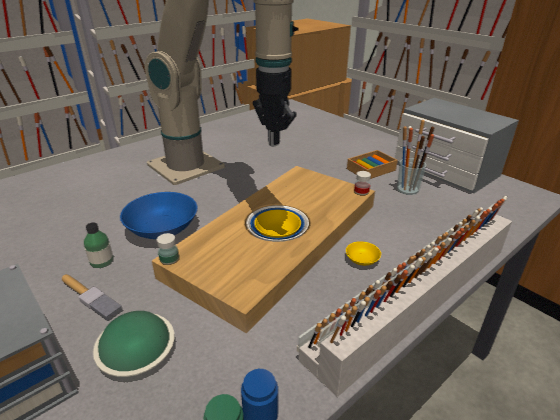

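The final scene view shows the three bowls nested at (277,223). The jars, bottle, brush, dish, small yellow bowl and large blue bowl are all where they started, and the gripper is clear above. I'm handing in the job.

```bash
python3 -c "
from cell import ctrl
print(ctrl.finish_job())"
```

```text
the job is handed in; nothing more can be done
None
```

The three covers are nested as asked, and I handed the job in at about 21 s of the 64 s allowed. No verdict was given.

I pushed each cover with the closed fingers against its inner wall, so neither was lifted. The blue one slid into the white one and dropped in. The yellow one then slid into the blue one, where I pressed it lightly towards the floor and nudged it about 2–3 mm towards centre.

Last checks, from the camera fits:
- **Height:** both rims came out at about 52.9 mm, against 53 mm expected when seated.
- **Level:** the fitted tilt was about 1% for the yellow one and less for the blue one, which is within my reading error.
- **Centring:** the white, blue and yellow centres agreed to about 1–2 mm, inside the 5 mm of play.
- **Bystanders:** everything else in the last scene picture looked unmoved, judged by eye, and the gripper was clear of everything.

The cameras disagreed with each other by 2–4 mm on absolute position, so I judged centring from offsets between the covers, not absolute positions. The highest force reading printed was about 3 N, but I did not read it during the light press on the yellow cover.

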